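Used-up gel tub through the sprung waste flap

ROBOT

A 7-joint arm with a two-finger parallel gripper is mounted at the origin on the work surface. World frame = base frame: x ahead of the robot, y to its left, z up, the work surface at z = 0. Lengths are in m, angles in rad, forces in N, time in s.
With the tool pointing down it reaches from about 0.4 to 0.9 m from the base axis. Payload 5.5 kg.
Tool frame: the origin (TCP) lies midway between the tips of the shut fingers; the grasp point (between the pads) lies env.grasp_offset behind it (env.grasp_offset is the distance from the TCP to the grasp point, in m); z points along the fingers, y is the direction in which the jaws open and shut (so a half turn about z gives the same grasp; the last joint's range is limited). The gripper opens to 92 mm and grips with 3 to 60 N. Pads are 19 mm wide; open, the fingers measure 130 mm over their backs; the gripper's body (75 mm by 190 mm) begins 47 mm behind the grasp point.
Start: joints at [1.597, 0.501, -0.427, 1.55, 0.221, 1.138, -0.21], TCP at [0.153, -0.632, 0.227] pointing down, gripper open.
Joint ranges: [-2.88, 2.88], [-0.31, 2.03], [-1.54, 1.56], [0.2, 2.42], [-1.41, 4.55], [0.19, 2.02], [-2.57, 2.57]. Speed limits (rad/s): [2.57, 2.57, 3.14, 3.14, 3.14, 3.14, 3.14].

INTERFACE

Orientations are given as a rotation vector (axis times angle).
In Python, from workcell import sensors, viewer, ticket, env gives the robot as it stands.
- The arm moves only by the tool servo_tool, never from a script. Its arguments are lists of equal length, an entry for each row: "slide": the shift along the tool's x, y, z in m, a list of three; "angular": the turn, a rotation vector about the tool's x, y, z in degrees, a list of three; "jaw": the opening, from 0 (shut) to 1 (fully open). In form: {"slide": [[x, y, z], ...], "angular": [[rx, ry, rz], ...], "jaw": [jaw, ...]}. A call has 1 to 12 rows; each row is the pose to reach, as a shift and turn from the pose measured when the call began, along the tool's axes at that moment; what a row does not reach only later rows make up. A row lasts 1/8 s, in which the tool goes at most 62.5 mm and 10.7 degrees, less where a joint would pass 70% of its speed; a pose out of reach is approached as far as the arm can. A call with a gripper value outside its range is refused whole. The fingers move at their own pace and stop on an object; the grip force is fixed at half the most. Time passes only in rows, so rows that repeat a pose let the fingers close. It gives the time, the measured TCP pose, the force and the opening at its end, in the units of the state.
- sensors.state(): the state, without advancing time (a new reading comes with each control period).
- viewer.capture(name): name is "scene" or "top" or "wrist"; returns the picture (420x560x3 uint8, red, green, blue); there is no depth.
- viewer.camera_model(name): a dict with "fx", "fy", "cx", "cy" (pixels), "camera_from_world" (4x4, takes a point from world to camera coordinates); the wrist camera has in their place "hand_eye" (4x4, takes a point from camera to tool coordinates, whose origin is the TCP and whose axes are the flange's). Camera axes: x right, y down, z forward; pixel columns grow to the right and rows downward; lengths in m; the calibration is good to about 2 mm. The wrist camera is an equidistant fisheye: a pixel r from the principal point sees the ray r / f radians off the axis. A picture is of the moment at which its call begins: read the wrist's pose just before it. camera_model takes no time and is no camera call.
- ticket.sign_off(): hands the job in, once; it reports no verdict.
The state is a dict: "time": time; "joint_pos": joint angles; "dq": joint speeds; "joint_torque": joint torques, N m; "tool_pos": TCP position; "orientation": TCP orientation; "wrist_force": force on the tool from outside, world axes, zero at the start; "wrist_torque": the same for the moment, N m; "opening": finger opening in m.
Only numpy, scipy, OpenCV 4.12 (cv2) and the standard library are available. Lean on these libraries where they do the work, as an engineer would, in place of code of your own. Each camera call takes 0.05 s, during which the arm holds its last target. There are 200 camera calls.

TASK

Throw away the used-up stylus-gel tub, the little white tub with the blue lid: hold the sprung steel waste flap in the maple deck well open with one finger, and with the other finger push the tub over the edge so that it drops past the flap into the bin below. Then take the hand away so that the flap springs shut. Slide the tub, do not lift it or shove it onto the shut flap, and leave everything else on the deck where it stands.

Things in the scene. Friction and masses are not known exactly. Their poses are not given: they have to be found in the camera images.
- station: record-cleaning station, fixed: maple slab 360 x 680 mm, 30 mm thick, its top (the deck) 150 mm above the bench. Origin: centre of its underside at bench height; x away from the robot across the 360 mm, y to the left along the 680 mm. The waste opening is a hole in the deck with flush steel bezel: x -20 to +100 mm, y -65 to +65 mm in this frame. The deck nearer than it is flat
- mouth (a point): middle of the near edge of the waste opening, at deck level; axes as the station's. The opening reaches 120 mm beyond it in x and 65 mm to either side in y
- bin (a point): centre of the floor of the clear bin, 200 x 200 mm inside, that hangs under the opening; the floor is 138 mm below the deck, under the middle of the opening
- flap (a joint): steel flap filling the opening, plate 116 (x) x 126 (y) x 3 mm, top 1.5 mm below the deck, hinged along the opening's left (+y) side: its free right edge swings down. 0 shut, grows as pushed down, stop at 1.05 rad. A spring shuts it: 60 mm from the hinge about 1.5 N starts it, 3.5 N holds 0.7 rad. The tub's weight does not open it; at 0.6 rad or more the tub falls through at the right-hand side
- flap_edge (a point): middle of the flap's free edge, on its top face, 127 mm from the hinge axis
- tub: the used-up stylus-gel tub to throw away: closed round tub, white with a blue screw lid, 36 mm across and 20 mm high, about 35 g, standing on the deck in front of the opening. Origin: centre of its underside, z up
- stand: slotted beech stand, 150 x 90 mm (x, y), loose, holding two black 7-inch records upright on edge (planes along its x, 178 mm across, so 178 mm long in x), 191 mm high in all, at the left end of the deck. Origin: centre of its underside
- weight: chrome record weight, 76 mm across, 47 mm high with a narrower knob on top, loose on the deck. Origin: centre of its underside
- bottle: squat amber fluid bottle with black cap, 60 mm across, 73 mm high, loose on the deck. Origin: centre of its underside
- adapter: bare aluminium single adapter, a low dome 38 mm across and 14 mm high, loose on the deck, not to be thrown away. Origin: centre of its underside
- brush: orange plastic record brush lying bristles down, 110 x 36 mm (x, y) and 38 mm high, loose, at the right end of the deck. Origin: centre of its underside
- pick: steel pick, 8 mm thick, 150 mm long along its x, lying on the deck beyond the opening. Origin: underside of its handle's middle
There are look-alikes about, which are no part of the job. What is meant by the tub is not orange, red or yellow, and is the smaller of those in its own colour.

How it is judged:
On the way, in this order (a step that is already met when the one before it is completed fails the run):
1. one finger holds the flap open while a finger pushes the tub, still on the deck (value of joint flap above 0.3 rad and contact force between the fingers and flap above 0.2 N and contact force between the fingers and tub above 0.02 N and z of tub in the frame of station above 0.13 m).
2. the tub has dropped through into the bin while a finger still holds the flap open (value of joint flap above 0.3 rad and contact force between the fingers and flap above 0.2 N and z of tub in the frame of station below 0.1 m and x of tub in the frame of station between -0.07 and 0.15 m and y of tub in the frame of station between -0.11 and 0.11 m).
At the end, for the whole second after the job is handed in: The tub lies at rest in the bin under the opening, the flap is shut again (within 0.06 rad), and the stand, weight, bottle, adapter, brush and pick are within 20 mm of where they stood (z of tub in the frame of station below 0.07 m and x of tub in the frame of station between -0.07 and 0.15 m and y of tub in the frame of station between -0.11 and 0.11 m and linear speed of tub below 0.02 m/s and value of joint flap below 0.06 rad and distance of each of stand, weight, bottle, adapter, brush, pick from where it was at the start of the episode below 0.02 m); the robot touches nothing.
It fails at once if the tub is lifted more than 12 mm off the deck (z of tub in the frame of station above 0.162 m).
It fails at once if the tub is pushed onto the shut flap (its middle more than 8 mm past the edge of the opening, flap open less than 0.2 rad) (x of tub in the frame of station between -0.012 and 0.09 m and y of tub in the frame of station between -0.057 and 0.06 m and z of tub in the frame of station above 0.14 m and value of joint flap below 0.2 rad).
It fails at once if the tub is pinched or crushed (more than 15 N) (contact force between the fingers and tub above 15 N).
It fails at once if another thing on the deck is shifted by more than 20 mm or tipped (distance of any of stand, weight, bottle, adapter, brush, pick from where it was at the start of the episode above 0.02 m or angle between any of stand, weight, bottle, adapter, brush, pick's own z axis and vertical above 0.35 rad).
It also fails if it takes over 48 s, if anything falls off the work surface, if the arm or the gripper's body presses on something with over 40 N, if the wrist force passes 120 N, or if a joint passes its speed limit or range.

## Working session

There is one attempt and no reset: what is moved stays moved. The work goes in short steps, Python scripts to look and compute and a tool call to move; the robot and the scene stay as the last step left them, time stands still between calls to the robot, and variables do not carry over. Pictures are saved under pics/ and viewed, about 8 in all and at most 12, crops included, and the job is handed in when it is done.

Besides the shell and the picture viewer there is one more tool, called after "Call:" by a JSON object that holds its "api" and its "payload", one argument or row to a line. servo_tool: Moves the arm, as the interface text tells. Its arguments: {"type":"object","properties":{"slide":{"type":"array"},"angular":{"type":"array"},"jaw":{"type":"array"}},"required":["slide","angular","jaw"]}

```bash
mkdir -p pics
cat > h.py <<'E'
import numpy as np, cv2
from scipy.spatial.transform import Rotation as R
from workcell import sensors, viewer, ticket, env
def px2w(name,u,v,z):
    m=viewer.camera_model(name); T=np.linalg.inv(np.array(m["camera_from_world"]))
    d=T[:3,:3]@np.array([(u-m["cx"])/m["fx"],(v-m["cy"])/m["fy"],1]); o=T[:3,3]
    return o+d*(z-o[2])/d[2]
def w2px(name,p):
    m=viewer.camera_model(name); q=np.array(m["camera_from_world"])@np.r_[p,1]
    return m["fx"]*q[0]/q[2]+m["cx"], m["fy"]*q[1]/q[2]+m["cy"]
def snap(name,f):
    im=viewer.capture(name)[:,:,::-1].copy(); cv2.imwrite("pics/"+f,im); return im
E
python3 - <<'E'
from h import *
s=sensors.state(); print(s, env.grasp_offset)
im=snap("top","top0.png"); im2=snap("scene","scene0.png")
cv2.imwrite("pics/top0b.png",cv2.resize(im,(800,600),interpolation=cv2.INTER_CUBIC))
print(R.from_rotvec(s["orientation"]).as_matrix().round(3))
print([px2w("top",u,v,.15).round(3) for u,v in((0,0),(560,0),(0,420),(560,420))])
E
```

```text
{'time': 0.0, 'joint_pos': array([ 1.59720849,  0.50184553, -0.42678465,  1.55145953,  0.22077146,
        1.13827974, -0.21031417]), 'dq': array([ 0.00015945, -0.00236489,  0.00077071,  0.00145668, -0.00127746,
        0.00066116,  0.00079204]), 'joint_torque': array([ 1.53976445e-03, -5.66567624e+01, -5.81622183e+00, -2.79107666e+01,
       -6.90383068e-02,  3.06176010e-02,  1.71293373e-04]), 'tool_pos': array([ 0.15227674, -0.63118821,  0.22567525]), 'orientation': array([-3.11767151e+00, -3.70886976e-01,  2.18166163e-04]), 'wrist_force': array([-0.19352626, -0.20560825,  0.19964188]), 'wrist_torque': array([ 0.00945004, -0.03018459,  0.01906117]), 'opening': 0.09189734241535055} 0.0188
[[ 0.972  0.235 -0.   ]
 [ 0.235 -0.972  0.002]
 [ 0.    -0.002 -1.   ]]
[array([0.976, 0.575, 0.15 ]), array([ 0.974, -0.541,  0.15 ]), array([0.162, 0.548, 0.15 ]), array([ 0.156, -0.507,  0.15 ])]
```

View pics/top0b.png

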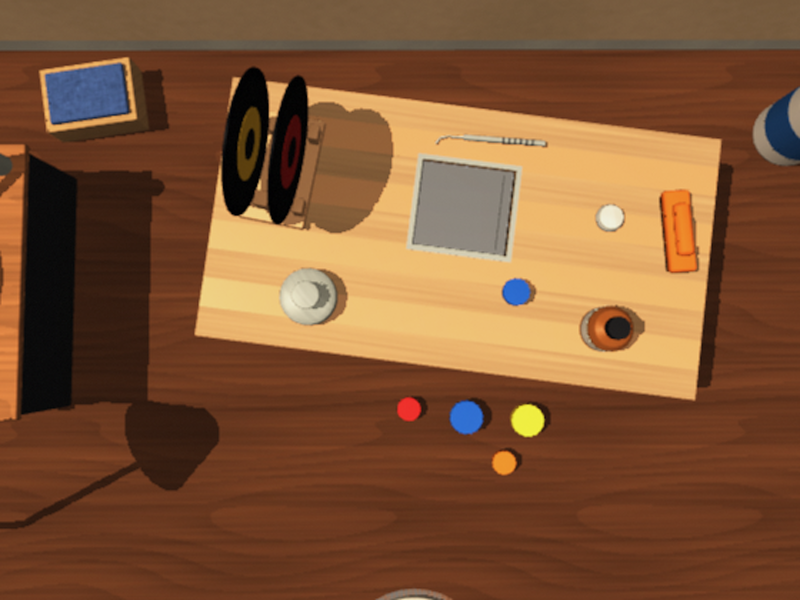

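View pics/scene0.png

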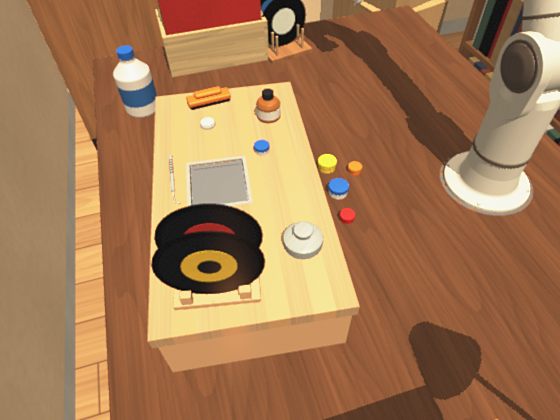

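```bash
cat >> h.py <<'E'
def station():
    k=0.7
    # deck corners in 800x600 view: far-left, far-right, near-right, near-left ; full image px = *0.7
    c=[(233,77),(721,139),(695,400),(195,336)]
    P=np.array([px2w("top",u*k,v*k,.15)[:2] for u,v in c]+[px2w("top",u*k,v*k,.15)[:2] for u,v in ((420,157),(521,166),(511,260),(408,250))])
    return P
E
python3 - <<'E'
from h import *
from scipy.optimize import least_squares
P=station()
L=np.array([[.18,.34],[.18,-.34],[-.18,-.34],[-.18,.34],[.1,.065],[.1,-.065],[-.02,-.065],[-.02,.065]])
f=lambda q:(L@np.array([[np.cos(q[2]),-np.sin(q[2])],[np.sin(q[2]),np.cos(q[2])]]).T+q[:2]-P)
r=least_squares(lambda q:f(q).ravel(),[.66,0,0]);print(r.x,np.degrees(r.x[2]));print((f(r.x)*1000).round(1))
im=cv2.imread("pics/top0.png")
c=im[100:300,270:400]; cv2.imwrite("pics/crop.png",cv2.resize(im[95:245,270:470],(800,600),interpolation=cv2.INTER_CUBIC))
q=r.x;M=np.array([[np.cos(q[2]),np.sin(q[2])],[-np.sin(q[2]),np.cos(q[2])]])
for n,u,v,z in (("tub",516,292,.17),("adapter",610,217,.164),("bottlecap",618,328,.223),("weight",308,295,.197)):
    p=px2w("top",u*.7,v*.7,z); print(n,p.round(4),(M@(p[:2]-q[:2])).round(4))
p=px2w("scene",261,146,.17);print("tub scene",p,(M@(p[:2]-q[:2])).round(4))
E
```

```text
[ 0.6418331  -0.06339235 -0.12994246] -7.445154416627794
[[-1.   0.3]
 [-0.2 -0.7]
 [ 0.1 -1.3]
 [-0.2 -0.1]
 [-2.9 -4. ]
 [-6.8  5.7]
 [ 4.1  5.7]
 [ 6.8 -5.6]]
tub [ 0.564  -0.1333  0.17  ] [-0.0681 -0.0794]
adapter [ 0.6654 -0.2625  0.164 ] [ 0.0492 -0.1944]
bottlecap [ 0.5143 -0.2491  0.223 ] [-0.1024 -0.2007]
weight [0.5587 0.1387 0.197 ] [-0.1086  0.1896]
tub scene [ 0.56561419 -0.12614808  0.17      ] [-0.0674 -0.0721]
```

View pics/crop.png

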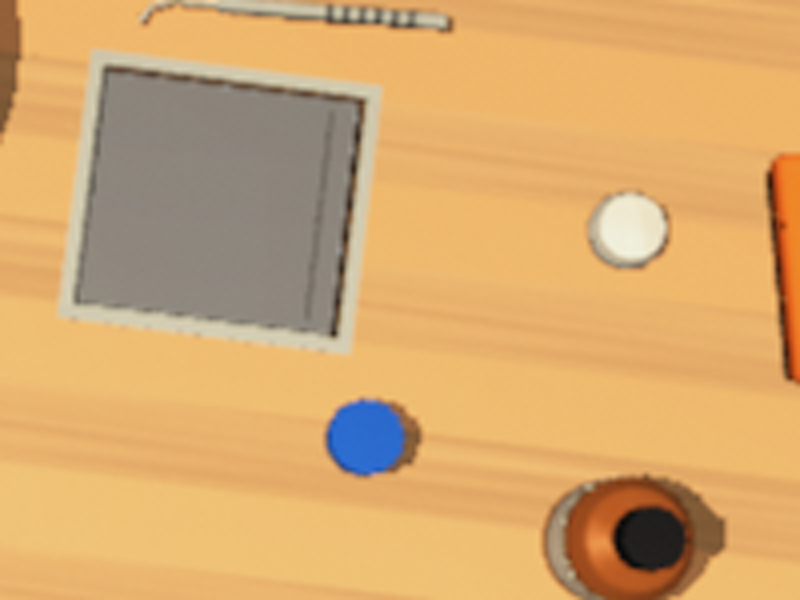

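```bash
cat >> h.py <<'E'
Q=np.array([0.6418331,-0.06339235,-0.12994246])
M=np.array([[np.cos(Q[2]),np.sin(Q[2])],[-np.sin(Q[2]),np.cos(Q[2])]])
def w2s(p): return M@(np.asarray(p)[:2]-Q[:2])
def s2w(p): return M.T@np.asarray(p)+Q[:2]
def tub(name,im,box=None,z=.17):
    hsv=cv2.cvtColor(im,cv2.COLOR_BGR2HSV); m=cv2.inRange(hsv,(105,150,60),(125,255,255))
    n,l,st,c=cv2.connectedComponentsWithStats(m)
    return [(c[i].round(1),st[i,2:5],w2s(px2w(name,*c[i],z)).round(4)) for i in range(1,n) if st[i,4]>40]
E
python3 - <<'E'
from h import *
for n in("top","scene"):
    print(n,*tub(n,cv2.imread(f"pics/{n}0.png")),sep="\n")
for u,v in((103,66),(367,98),(336,338),(76,302)): print(w2s(px2w("top",270+u/4,95+v/4,.15)).round(4))
E
```

```text
top
(array([546.9,  90.4]), array([ 24,  45, 618], dtype=int32), array([ 0.1962, -0.4092]))
(array([360.9, 204.1]), array([ 19,  17, 255], dtype=int32), array([-0.0675, -0.0787]))
(array([326.2, 291.6]), array([ 23,  24, 422], dtype=int32), array([-0.239 , -0.0332]))
scene
(array([124.7,  52.4]), array([ 16,  14, 181], dtype=int32), array([ 0.2641, -0.5394]))
(array([261.1, 145.6]), array([ 15,  11, 126], dtype=int32), array([-0.0679, -0.0732]))
(array([338.2, 186.2]), array([ 20,  17, 250], dtype=int32), array([-0.2083,  0.0798]))
[0.0996 0.0656]
[ 0.1002 -0.0648]
[-0.0194 -0.0635]
[-0.0179  0.0642]
```

Call:
{"api": "servo_tool", "payload": {
  "slide": [
    [0, 0, -0.05],
    [0, 0, -0.1],
    [0.04, -0.03, -0.1]
  ],
  "angular": [
    [0, 0, 0],
    [0, 0, 0],
    [0, 0, -5]
  ],
  "jaw": [1, 1, 1]
}}

```text
time: 0.48
tool_pos: [0.1816, -0.5973, 0.3298]
orientation: [3.095, 0.497, -0.001]
wrist_force: [1.3, -0.4, 0.0]
opening: 0.0916
```

```bash
cat >> h.py <<'E'
def Rt(th,a=0):
    "th: station yaw of y_tool (deg), a: tilt, y_tool down"
    w=np.radians(th)+Q[2]; a=np.radians(a)
    e=np.array([np.cos(w),np.sin(w),0]); k=np.array([0,0,1.])
    y=np.cos(a)*e-np.sin(a)*k; z=-np.cos(a)*k-np.sin(a)*e
    return np.c_[np.cross(y,z),y,z]
def cur():
    s=sensors.state(); return s["tool_pos"],R.from_rotvec(s["orientation"]).as_matrix(),s
def move(tcp_s,z,th,a=0):
    p,r,s=cur(); t=np.r_[s2w(tcp_s),z]; Rg=Rt(th,a)
    print("slide",(r.T@(t-p)).round(4).tolist(),"ang",np.degrees(R.from_matrix(r.T@Rg).as_rotvec()).round(1).tolist(),"tgt",t.round(4))
def face(P,z,th,a):
    "TCP (station xy, z) so the push finger's inner bottom edge (y_tool=-.046) is at P,z"
    y=Rt(th,a)[:,1]; ys=M@y[:2]
    return np.asarray(P)+.046*ys, z+.046*y[2]
E
python3 - <<'E'
from h import *
move((-.058,-.060),.30,60)
E
```

```text
slide [0.526, -0.3342, 0.0268] ang [0.1, 0.5, -124.3] tgt [ 0.5765 -0.1154  0.3   ]
```

Call:
{"api": "servo_tool", "payload": {
  "slide": [
    [0.05, -0.03, 0],
    [0.1, -0.06, 0],
    [0.15, -0.09, 0],
    [0.2, -0.12, 0],
    [0.25, -0.155, 0],
    [0.3, -0.19, 0],
    [0.35, -0.22, 0],
    [0.395, -0.25, 0],
    [0.44, -0.28, 0],
    [0.48, -0.305, 0],
    [0.526, -0.334, 0],
    [0.526, -0.334, 0]
  ],
  "angular": [
    [0, 0, -10],
    [0, 0, -20],
    [0, 0, -30],
    [0, 0, -40],
    [0, 0, -50],
    [0, 0, -60],
    [0, 0, -70],
    [0, 0, -80],
    [0, 0, -90],
    [0, 0, -100],
    [0, 0, -110],
    [0, 0, -120]
  ],
  "jaw": [1, 1, 1, 1, 1, 1, 1, 1, 1, 1, 1, 1]
}}

```text
time: 1.98
tool_pos: [0.5782, -0.109, 0.3267]
orientation: [1.097, 2.941, -0.004]
wrist_force: [-0.3, -0.8, 0.1]
opening: 0.0916
```

Run:
```python
from h import *
print(cur()[2]["joint_pos"].round(2)); move((-.058,-.060),.30,60)
t,z=face((-.068-.026*.5,-.0775-.026*.866),.154,60,0); move(t,z,60)
```

```text
[ 0.92  0.47 -1.08  1.58  0.42  1.35  0.65]
slide [-0.0028, -0.0059, 0.0267] ang [-0.1, 0.2, -3.5] tgt [ 0.5765 -0.1154  0.3   ]
slide [-0.0025, -0.0059, 0.1727] ang [-0.1, 0.2, -3.5] tgt [ 0.5765 -0.1155  0.154 ]
```

Call:
{"api": "servo_tool", "payload": {
  "slide": [
    [-0.0025, -0.006, 0.03],
    [-0.0025, -0.006, 0.07],
    [-0.0025, -0.006, 0.11],
    [-0.0025, -0.006, 0.142],
    [-0.0025, -0.006, 0.142]
  ],
  "angular": [
    [0, 0, -3.5],
    [0, 0, -3.5],
    [0, 0, -3.5],
    [0, 0, -3.5],
    [0, 0, -3.5]
  ],
  "jaw": [1, 1, 1, 1, 1]
}}

```text
time: 2.6
tool_pos: [0.5741, -0.1156, 0.182]
orientation: [-1.006, -2.972, 0.005]
wrist_force: [-0.3, 0.6, 0.7]
opening: 0.0917
```

Run:
```python
from h import *
p,r,s=cur()
w=snap("wrist","w1.png"); sc=snap("scene","s1.png")
cv2.imwrite("pics/v1.png",np.hstack([cv2.resize(w,(400,300)),cv2.resize(sc[80:230,160:360],(400,300),interpolation=cv2.INTER_CUBIC)]))
print(viewer.camera_model("wrist")); t,z=face((-.068-.026*.5,-.0775-.026*.866),.154,60,0); move(t,z,60)
```

```text
{'fx': 325.19226210127806, 'fy': 325.19226210127806, 'cx': 284.0863178326175, 'cy': 208.91990186739946, 'hand_eye': array([[ 1.06967218e-03, -9.50388983e-01, -3.11062112e-01,
         8.38955913e-02],
       [ 9.99998069e-01,  5.03784336e-04,  1.89955319e-03,
         1.22481008e-03],
       [-1.64860621e-03, -3.11063543e-01,  9.50387686e-01,
        -1.59342491e-01],
       [ 0.00000000e+00,  0.00000000e+00,  0.00000000e+00,
         1.00000000e+00]])}
slide [0.0001, -0.0003, 0.0314] ang [-0.1, 0.2, 0.0] tgt [ 0.5765 -0.1155  0.154 ]
```

View pics/v1.png

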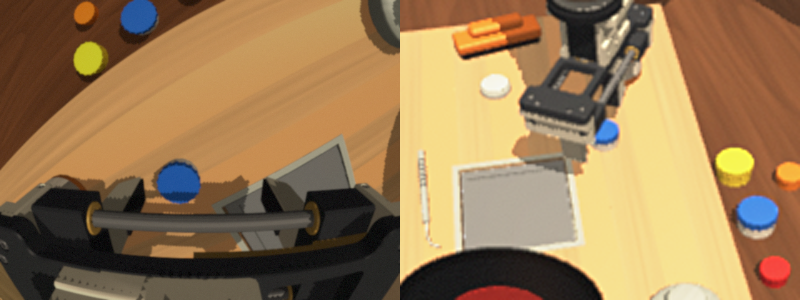

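```bash
cat >> h.py <<'E'
def wrist_tub(im,p,r,z=.17):
    m=viewer.camera_model("wrist"); H=np.array(m["hand_eye"])
    hsv=cv2.cvtColor(im,cv2.COLOR_BGR2HSV); k=cv2.inRange(hsv,(100,130,40),(125,255,255))
    n,l,st,c=cv2.connectedComponentsWithStats(k); out=[]
    for i in range(1,n):
        if st[i,4]<300: continue
        d=c[i]-[m["cx"],m["cy"]]; q=np.hypot(*d); t=q/m["fx"]
        v=r@H[:3,:3]@np.r_[d/q*np.sin(t),np.cos(t)]; o=p+r@H[:3,3]
        P=o+v*(z-o[2])/v[2]
        out.append((c[i].round(0),st[i,4],w2s(P).round(4),(r.T@(P-p)).round(4)))
    return out
E
python3 - <<'E'
from h import *
p,r,s=cur(); print(p,w2s(p),r.round(3)); print(*wrist_tub(cv2.imread("pics/w1.png"),p,r),sep="\n")
for z in (.16,): print(*wrist_tub(cv2.imread("pics/w1.png"),p,r,z)[-1:])
E
```

```text
[ 0.57676982 -0.11529855  0.18539438] [-0.0577889  -0.05989931] [[-0.794  0.607  0.002]
 [ 0.607  0.794 -0.003]
 [-0.003 -0.001 -1.   ]]
(array([194.,  23.]), np.int32(1910), array([-0.1955, -0.0347]), array([ 0.132 , -0.0469,  0.0151]))
(array([250., 255.]), np.int32(2612), array([-0.065 , -0.0777]), array([-0.0026, -0.019 ,  0.0154]))
(array([250., 255.]), np.int32(2612), array([-0.0613, -0.0812]), array([-0.0076, -0.0202,  0.0254]))
```

Call:
{"api": "servo_tool", "payload": {
  "slide": [
    [-0.002, 0, 0.012],
    [-0.002, 0, 0.023],
    [-0.002, 0, 0.029],
    [-0.002, 0, 0.029]
  ],
  "angular": [
    [0, 0, 0],
    [0, 0, 0],
    [0, 0, 0],
    [0, 0, 0]
  ],
  "jaw": [1, 1, 1, 1]
}}

```text
time: 3.2
tool_pos: [0.578, -0.1166, 0.1558]
orientation: [1.007, 2.975, -0.003]
wrist_force: [-0.3, 0.1, 0.4]
opening: 0.0916
```

Run:
```python
from h import *
p,r,s=cur(); w=snap("wrist","w2.png"); print(p,s["wrist_force"]); print(*wrist_tub(w,p,r)[-1:])
t,z=face((-.042-.018*.5,-.032-.018*.866),.156,60,0); move(t,z,60)
```

```text
[ 0.57796572 -0.1165506   0.15578564] [-0.25059379  0.07847542  0.38421865]
(array([242., 270.]), np.int32(3340), array([-0.0694, -0.0767]), array([ 0.0034, -0.0201, -0.0142]))
slide [0.0022, 0.0601, 0.0001] ang [-0.1, 0.1, 0.1] tgt [ 0.6131 -0.0674  0.156 ]
```

Call:
{"api": "servo_tool", "payload": {
  "slide": [
    [0.001, 0.006, 0],
    [0.001, 0.012, 0],
    [0.001, 0.019, 0],
    [0.001, 0.026, 0],
    [0.001, 0.033, 0],
    [0.001, 0.04, 0],
    [0.001, 0.047, 0],
    [0.001, 0.054, 0],
    [0.002, 0.06, 0],
    [0.002, 0.06, 0]
  ],
  "angular": [
    [0, 0, 0],
    [0, 0, 0],
    [0, 0, 0],
    [0, 0, 0],
    [0, 0, 0],
    [0, 0, 0],
    [0, 0, 0],
    [0, 0, 0],
    [0, 0, 0],
    [0, 0, 0]
  ],
  "jaw": [1, 1, 1, 1, 1, 1, 1, 1, 1, 1]
}}

```text
time: 4.5
tool_pos: [0.6134, -0.0667, 0.1562]
orientation: [1.005, 2.974, -0.002]
wrist_force: [-0.4, 0.2, 0.8]
opening: 0.0922
```

Run:
```python
from h import *
p,r,s=cur(); w=snap("wrist","w3.png"); print(p,w2s(p),s["wrist_force"]); print(*wrist_tub(w,p,r)[-1:])
cv2.imwrite("pics/v3.png",w)
```

```text
[ 0.61336788 -0.06673406  0.15622799] [-0.02779223 -0.00700197] [-0.40830829  0.18710435  0.82290258]
(array([232., 272.]), np.int32(3275), array([-0.0424, -0.0278]), array([ 0.0022, -0.0253, -0.0138]))
```

View pics/v3.png

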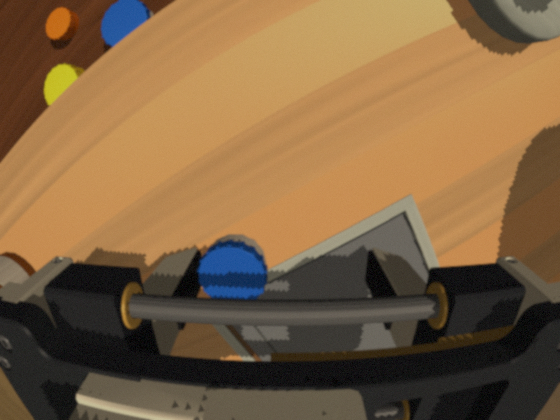

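Run:
```python
from h import *
T=np.array([-.042,-.030])
u=lambda t:np.array([np.cos(np.radians(t)),np.sin(np.radians(t))])
for th,a,b in((60,0,.034),(50,0,.034),(40,0,.034),(30,0,.034)):
    t,z=face(T-b*u(th),.156,th,a); print(th,a,b); move(t,z,th,a)
```

```text
60 0 0.034
slide [0.001, -0.0145, 0.0002] ang [-0.0, 0.1, 0.1] tgt [ 0.6036 -0.0782  0.156 ]
50 0 0.034
slide [-0.0011, -0.0147, 0.0002] ang [-0.0, 0.1, 10.1] tgt [ 0.6051 -0.0796  0.156 ]
40 0 0.034
slide [-0.0031, -0.0153, 0.0002] ang [-0.0, 0.1, 20.1] tgt [ 0.6064 -0.0812  0.156 ]
30 0 0.034
slide [-0.005, -0.0162, 0.0002] ang [-0.0, 0.2, 30.1] tgt [ 0.6074 -0.0831  0.156 ]
```

Call:
{"api": "servo_tool", "payload": {
  "slide": [
    [0.001, -0.008, 0],
    [0.001, -0.0145, 0],
    [-0.001, -0.0147, 0],
    [-0.003, -0.0153, 0],
    [-0.005, -0.0162, 0],
    [-0.005, -0.0162, 0]
  ],
  "angular": [
    [0, 0, 0],
    [0, 0, 0],
    [0, 0, 10],
    [0, 0, 20],
    [0, 0, 30],
    [0, 0, 30]
  ],
  "jaw": [1, 1, 1, 1, 1, 1]
}}

```text
time: 5.3
tool_pos: [0.6071, -0.0842, 0.1564]
orientation: [1.74, 2.612, -0.003]
wrist_force: [-0.6, 0.0, -0.4]
opening: 0.092
```

Run:
```python
from h import *
p,r,s=cur(); w=snap("wrist","w4.png"); print(p,w2s(p),s["wrist_force"],s["joint_pos"].round(2)); print(*wrist_tub(w,p,r)[-1:])
T=np.array([-.042,-.030])
u=lambda t:np.array([np.cos(np.radians(t)),np.sin(np.radians(t))])
for th,a,b in((30,5,.034),(30,11,.034),(30,16,.034),(30,22,.034)):
    t,z=face(T-b*u(th),.155,th,a); print(th,a,b); move(t,z,th,a)
```

```text
[ 0.60712174 -0.08418242  0.15636458] [-0.0317248  -0.02511259] [-0.55335709  0.02237555 -0.37571356] [ 0.69  0.62 -0.84  1.7   0.52  1.05  0.08]
(array([263., 272.]), np.int32(3268), array([-0.0412, -0.0269]), array([ 0.0031, -0.0091, -0.0136]))
30 5 0.034
slide [0.0006, 0.0004, 0.0053] ang [5.0, 0.2, 0.2] tgt [ 0.6072 -0.0832  0.151 ]
30 11 0.034
slide [0.0006, -0.0003, 0.0101] ang [11.0, 0.2, 0.2] tgt [ 0.6066 -0.0834  0.1462]
30 16 0.034
slide [0.0006, -0.0012, 0.014] ang [16.0, 0.2, 0.2] tgt [ 0.6057 -0.0838  0.1423]
30 22 0.034
slide [0.0006, -0.0028, 0.0185] ang [22.0, 0.2, 0.2] tgt [ 0.6043 -0.0844  0.1378]
```

Call:
{"api": "servo_tool", "payload": {
  "slide": [
    [0.0005, 0, 0.005],
    [0.0005, 0, 0.008],
    [0.0005, -0.0005, 0.0105],
    [0.0005, -0.001, 0.013],
    [0.0005, -0.002, 0.0165],
    [0.0005, -0.003, 0.0185],
    [0.0005, -0.003, 0.0185]
  ],
  "angular": [
    [5, 0, 0],
    [8.5, 0, 0],
    [12, 0, 0],
    [15.5, 0, 0],
    [19, 0, 0],
    [22, 0, 0],
    [22, 0, 0]
  ],
  "jaw": [1, 1, 1, 1, 1, 1, 1]
}}

```text
time: 6.22
tool_pos: [0.6044, -0.0843, 0.1371]
orientation: [-1.598, -2.412, 0.47]
wrist_force: [0.2, -0.4, 1.9]
opening: 0.0921
```

Run:
```python
from h import *
p,r,s=cur(); w=snap("wrist","w5.png"); sc=snap("scene","s5.png"); tp=snap("top","t5.png")
print(p,w2s(p),s["wrist_force"],r.round(3)); print(*wrist_tub(w,p,r)[-1:])
cv2.imwrite("pics/v5.png",np.hstack([cv2.resize(w,(400,300)),cv2.resize(sc[80:230,160:360],(400,300),interpolation=cv2.INTER_CUBIC)]))
move(w2s(p)+[.03,.008],p[2],30,22)
y=r[:,1]; print("push edge",w2s(p-.046*y),(p-.046*y)[2],"flap edge",w2s(p+.065*y),(p+.065*y)[2])
```

```text
[ 0.60442379 -0.08425697  0.13714772] [-0.03439035 -0.02553611] [ 0.18819274 -0.35912049  1.85627465] [[-0.39   0.854 -0.344]
 [ 0.921  0.361 -0.148]
 [-0.002 -0.375 -0.927]]
(array([245., 280.]), np.int32(2516), array([-0.0424, -0.0221]), array([ 0.007 , -0.0171, -0.0285]))
slide [-0.0079, 0.0285, -0.0104] ang [0.1, 0.3, 0.2] tgt [ 0.6352 -0.0802  0.1371]
push edge [-0.07118821 -0.0470999 ] 0.15437910409443095 flap edge [0.01760662 0.00493447] 0.11279902515024014
```

View pics/v5.png

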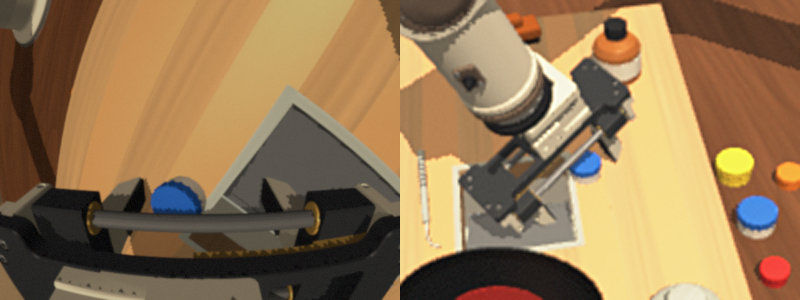

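Run:
```python
from h import *
sc=cv2.imread("pics/s5.png");w=cv2.imread("pics/w5.png")
cv2.imwrite("pics/v6.png",np.hstack([cv2.resize(sc[150:210,180:260],(400,300),interpolation=cv2.INTER_CUBIC),cv2.resize(w[210:360,200:400],(400,300),interpolation=cv2.INTER_CUBIC)]))
s=sensors.state();print(s["time"],s["wrist_force"],s["wrist_torque"])
```

```text
6.375 [0.88995413 0.73713324 2.64477635] [ 0.22177039 -0.58623127  0.0122083 ]
```

View pics/v6.png

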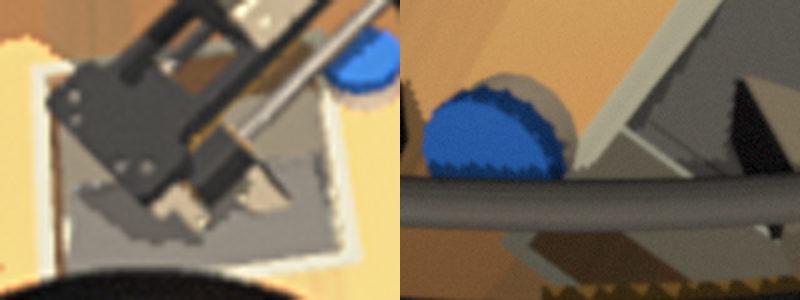

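Call:
{"api": "servo_tool", "payload": {
  "slide": [
    [0.004, 0.003, -0.001],
    [0.004, 0.008, -0.003],
    [0.004, 0.012, -0.005],
    [0.004, 0.016, -0.0065],
    [0.004, 0.02, -0.008],
    [0.004, 0.024, -0.0095],
    [0.004, 0.028, -0.0115]
  ],
  "angular": [
    [0, 0, 0],
    [0, 0, 0],
    [0, 0, 0],
    [0, 0, 0],
    [0, 0, 0],
    [0, 0, 0],
    [0, 0, 0]
  ],
  "jaw": [1, 1, 1, 1, 1, 1, 1]
}}

```text
time: 7.25
tool_pos: [0.6307, -0.0695, 0.1383]
orientation: [-1.602, -2.412, 0.47]
wrist_force: [-2.9, -3.1, 3.1]
opening: 0.0914
```

Run:
```python
from h import *
p,r,s=cur(); w=snap("wrist","w7.png"); sc=snap("scene","s7.png")
print(p,s["wrist_force"]); print(*wrist_tub(w,p,r)[-1:]); print(*tub("scene",sc),sep="\n")
cv2.imwrite("pics/v7.png",np.hstack([cv2.resize(sc[120:220,180:280],(400,400),interpolation=cv2.INTER_CUBIC),cv2.resize(w[200:400,150:350],(400,400),interpolation=cv2.INTER_CUBIC)]))
y=r[:,1]; print("push edge",w2s(p-.046*y),(p-.046*y)[2],"flap edge",w2s(p+.065*y),(p+.065*y)[2])
```

```text
[ 0.63073548 -0.06947795  0.13831349] [-2.86267184 -3.0527628   3.12705384]
(array([228., 280.]), np.int32(2334), array([-0.0255, -0.0119]), array([ 0.0038, -0.0261, -0.0237]))
(array([245.6, 166.5]), array([ 15,  12, 130], dtype=int32), array([-0.0257, -0.0129]))
(array([338.2, 186.2]), array([ 20,  17, 250], dtype=int32), array([-0.2083,  0.0798]))
push edge [-0.04708968 -0.02894243] 0.15549861289433795 flap edge [0.04188931 0.02286595] 0.11403017097975315
```

View pics/v7.png

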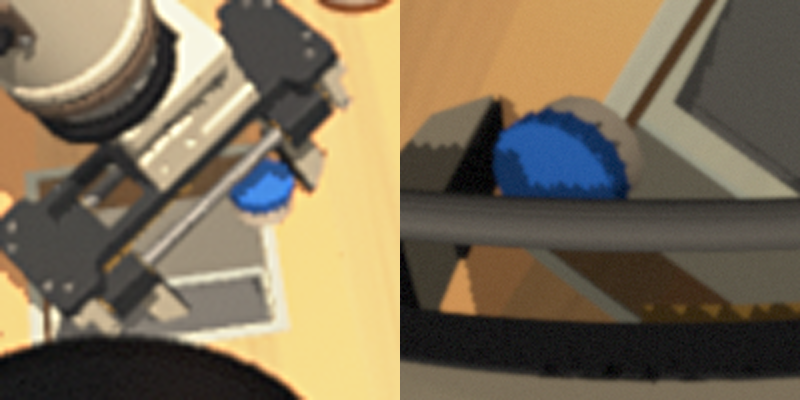

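Call:
{"api": "servo_tool", "payload": {
  "slide": [
    [-0.001, 0.004, -0.0025],
    [-0.0015, 0.008, -0.0045],
    [-0.002, 0.012, -0.0065],
    [-0.003, 0.016, -0.0085],
    [-0.003, 0.016, -0.0085]
  ],
  "angular": [
    [0, 0, 0],
    [0, 0, 0],
    [0, 0, 0],
    [0, 0, 0],
    [0, 0, 0]
  ],
  "jaw": [1, 1, 1, 1, 1]
}}

```text
time: 7.98
tool_pos: [0.6495, -0.0648, 0.1402]
orientation: [-1.603, -2.413, 0.468]
wrist_force: [-0.5, -3.3, 3.5]
opening: 0.0917
```

Run:
```python
from h import *
p,r,s=cur(); w=snap("wrist","w8.png"); sc=snap("scene","s8.png")
print(p,s["wrist_force"]); print(*wrist_tub(w,p,r)[-1:]); print(*tub("scene",sc),sep="\n")
cv2.imwrite("pics/v8.png",np.hstack([cv2.resize(sc[120:220,180:280],(400,400),interpolation=cv2.INTER_CUBIC),cv2.resize(w[200:400,150:350],(400,400),interpolation=cv2.INTER_CUBIC)]))
```

```text
[ 0.6495349  -0.06475844  0.14022438] [-0.54838371 -3.28339844  3.53366569]

(array([338.2, 186.2]), array([ 20,  17, 250], dtype=int32), array([-0.2083,  0.0798]))
```

View pics/v8.png

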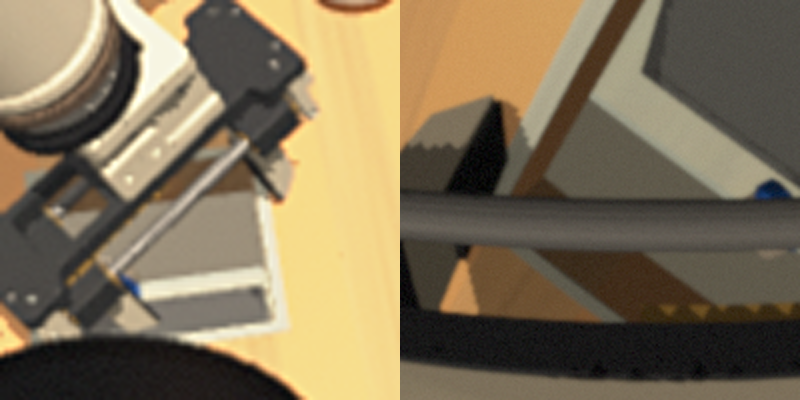

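Run:
```python
from h import *
s0=sensors.state()
w=snap("wrist","w9.png"); sc=snap("scene","s9.png")
p,r,s=cur(); m=viewer.camera_model("wrist"); H=np.array(m["hand_eye"])
def blob(im,b):
    k=cv2.inRange(cv2.cvtColor(im,cv2.COLOR_BGR2HSV),(105,130,40),(125,255,255)); x0,y0,x1,y1=b
    q=np.argwhere(k[y0:y1,x0:x1]); return q.mean(0)[::-1]+[x0,y0],len(q)
cw,nw=blob(w,(250,220,400,320)); cs,ns=blob(sc,(190,160,260,210)); print(cw,nw,cs,ns)
d=cw-[m["cx"],m["cy"]];q=np.hypot(*d);t=q/m["fx"]
v=r@H[:3,:3]@np.r_[d/q*np.sin(t),np.cos(t)];o=p+r@H[:3,3]
a=px2w("scene",*cs,.15);b=px2w("scene",*cs,.0);v2=(b-a)/np.linalg.norm(b-a)
A=np.c_[v,-v2];k,res,_,_=np.linalg.lstsq(A,a-o,rcond=None)
P1=o+k[0]*v;P2=a+k[1]*v2;print(P1,P2,w2s(P1),w2s(P2),np.linalg.norm(P1-P2))
y=r[:,1]; print("flap finger inner/outer tip",w2s(p+.046*y),(p+.046*y)[2],w2s(p+.065*y),(p+.065*y)[2],s["wrist_force"])
cv2.imwrite("pics/v9.png",np.hstack([cv2.resize(sc[150:210,180:260],(400,300),interpolation=cv2.INTER_CUBIC),cv2.resize(w[220:370,270:470],(400,300),interpolation=cv2.INTER_CUBIC)]))
```

```text
[nan nan] 0 [211.33333333 189.66666667] 3
 ** On entry to DLASCL parameter number  4 had an illegal value
 ** On entry to DLASCL parameter number  4 had an illegal value
 ** On entry to DLASCL parameter number  4 had an illegal value
 ** On entry to DLASCL parameter number  4 had an illegal value
 ** On entry to DLASCL parameter number  5 had an illegal value
 ** On entry to DLASCL parameter number  4 had an illegal value<stdin>:7: RuntimeWarning: Mean of empty slice.
  ret = um.true_divide(
Traceback (most recent call last):
numpy.linalg.LinAlgError: SVD did not converge in Linear Least Squares
```

Call:
{"api": "servo_tool", "payload": {
  "slide": [
    [0, 0, 0],
    [0, 0, 0],
    [0, 0, 0],
    [0, 0, 0]
  ],
  "angular": [
    [0, 0, 0],
    [0, 0, 0],
    [0, 0, 0],
    [0, 0, 0]
  ],
  "jaw": [1, 1, 1, 1]
}}

```text
time: 8.68
tool_pos: [0.6495, -0.0649, 0.1404]
orientation: [-1.603, -2.413, 0.468]
wrist_force: [-2.0, -2.7, 3.8]
opening: 0.0919
```

Run:
```python
from h import *
w=snap("wrist","w10.png"); sc=snap("scene","s10.png"); t=snap("top","t10.png")
print(sensors.state()["wrist_force"])
c=lambda im:cv2.resize(im,(400,300),interpolation=cv2.INTER_CUBIC)
cv2.imwrite("pics/v10.png",np.vstack([np.hstack([c(sc[140:215,170:270]),c(w[190:400,190:470])]),np.hstack([c(t[90:195,270:410]),c(cv2.imread("pics/s9.png")[140:215,170:270])])]))
```

```text
[-1.8077349  -3.55080876  3.94259202]
```

View pics/v10.png

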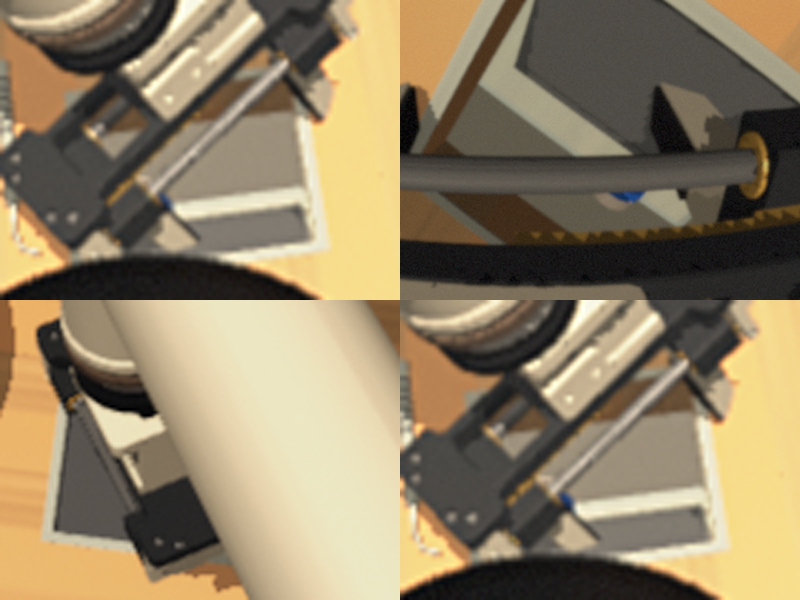

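Run:
```python
from h import *
p,r,s=cur(); m=viewer.camera_model("wrist"); H=np.array(m["hand_eye"])
cw=np.array([349.6,328.]);cs=(211.7,190.)
d=cw-[m["cx"],m["cy"]];q=np.hypot(*d);t=q/m["fx"]
v=r@H[:3,:3]@np.r_[d/q*np.sin(t),np.cos(t)];o=p+r@H[:3,3]
for z in(.15,.1,.05,.03): 
    P=o+v*(z-o[2])/v[2]; print(z,w2s(P).round(3),w2s(px2w("scene",*cs,z)).round(3))
y=r[:,1]; print("flap finger in/out",w2s(p+.046*y),w2s(p+.065*y),(p+.065*y)[2])
```

```text
0.15 [ 0.058 -0.002] [0.053 0.024]
0.1 [ 0.073 -0.04 ] [ 0.057 -0.023]
0.05 [ 0.088 -0.078] [ 0.061 -0.07 ]
0.03 [ 0.094 -0.093] [ 0.063 -0.089]
flap finger in/out [0.04467381 0.02090392] [0.05992022 0.0297791 ] 0.11629580709525567
```

Call:
{"api": "servo_tool", "payload": {
  "slide": [
    [0, -0.006, -0.014],
    [0, -0.012, -0.03],
    [0, -0.02, -0.05],
    [0, -0.03, -0.074],
    [0, -0.045, -0.111],
    [0, -0.06, -0.148],
    [0, -0.075, -0.185]
  ],
  "angular": [
    [0, 0, 0],
    [0, 0, 0],
    [0, 0, 0],
    [0, 0, 0],
    [0, 0, 0],
    [-5, 0, 0],
    [-10, 0, 0]
  ],
  "jaw": [1, 1, 1, 1, 1, 1, 1]
}}

```text
time: 9.7
tool_pos: [0.6487, -0.0631, 0.3426]
orientation: [-1.67, -2.519, 0.257]
wrist_force: [0.6, -0.3, 0.9]
opening: 0.0918
```

Run:
```python
from h import *
print(cur()[2]["joint_pos"].round(2)); move((-.25,-.12),.36,30,10)
```

```text
[ 0.47  0.64 -0.8   1.21  0.47  1.67  0.13]
slide [0.0253, -0.2806, 0.0395] ang [-1.5, 0.3, 0.3] tgt [ 0.3784 -0.15    0.36  ]
```

Call:
{"api": "servo_tool", "payload": {
  "slide": [
    [0.005, -0.05, 0.006],
    [0.01, -0.1, 0.012],
    [0.015, -0.15, 0.02],
    [0.02, -0.2, 0.027],
    [0.02, -0.2, 0.027],
    [0.02, -0.2, 0.027]
  ],
  "angular": [
    [0, 0, 0],
    [0, 0, 0],
    [0, 0, 0],
    [0, 0, 0],
    [0, 0, 0],
    [0, 0, 0]
  ],
  "jaw": [1, 1, 1, 1, 1, 1]
}}

```text
time: 10.45
tool_pos: [0.4563, -0.1226, 0.3574]
orientation: [-1.671, -2.522, 0.256]
wrist_force: [-1.4, -0.6, 0.4]
opening: 0.0917
```

Run:
```python
from h import *
sc=snap("scene","s11.png"); t=snap("top","t11.png"); print(sensors.state()["wrist_force"])
c=lambda im:cv2.resize(im,(400,300),interpolation=cv2.INTER_CUBIC)
d=cv2.absdiff(t,cv2.imread("pics/top0.png")).max(2)
cv2.imwrite("pics/v11.png",np.vstack([np.hstack([c(sc[70:340,120:480]),c(t[40:340,120:520])]),np.hstack([c(sc[140:215,170:270]),c(cv2.cvtColor(d,cv2.COLOR_GRAY2BGR)[40:340,120:520])])]))
```

```text
[-0.31173445  0.23034975  0.27562047]
```

View pics/v11.png

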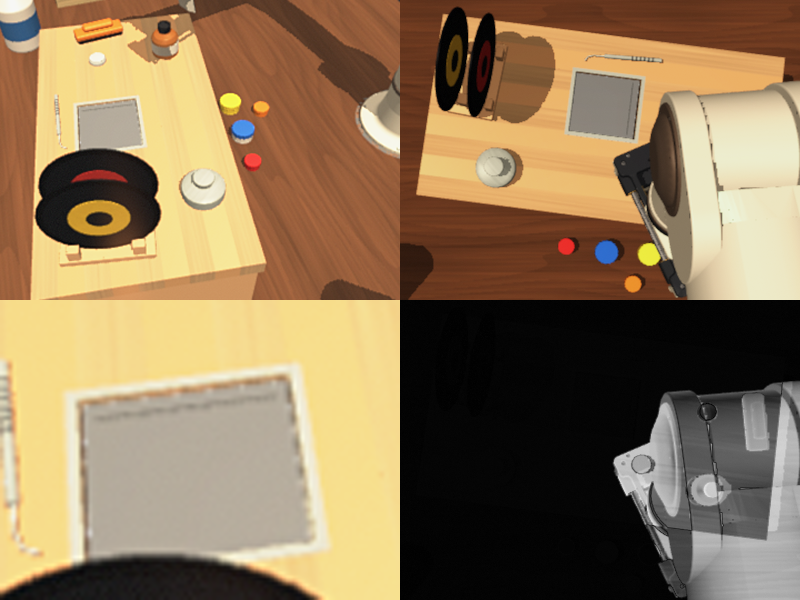

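The scene crop shows the flap shut and flush and the tub gone from the deck. Nothing has moved in the part of the top-view difference the arm doesn't cover, and the adapter, brush and bottle look in place in the scene view.

```bash
python3 -c "
from workcell import ticket; print(ticket.sign_off())"
```

```text
the job is handed in; nothing more can be done
None
```

The tub is in the bin, the flap is shut again, and I handed the job in at about 10.5 s of robot time; no verdict was reported.

**What I did:** With the gripper open, I slid the tub along the deck to just in front of the opening. I then tilted the hand 22° so one finger pressed the flap open to about 0.6–0.9 rad, worked out from the finger position. The other finger pushed the tub over the edge. I held the flap until the tub had slid off it, then lifted the hand clear.

**Last checks:**
- **Flap:** it looks shut and flush in the scene picture.
- **Tub:** it is gone from the deck. Just before I withdrew, sightings from two cameras best fitted the bin floor, at y about −0.08 m and z about 0.03–0.05 m. They differed by about 30 mm in x because only a sliver of the lid was visible. It could not be seen once the flap shut.
- **Other things:** comparing top views before and after shows no change for the stand, weight or pick. The arm hid the adapter, brush and bottle from the top camera, but they look in place in the scene view; I judged that by eye and did not measure it.
- **Hand:** it is clear of everything, and the wrist force is only noise, under 0.5 N on each axis.

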